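Unlatch the parts crate's gate and swing it open

ROBOT

A 6-joint arm with a two-finger parallel gripper is mounted at the origin on the work surface. World frame = base frame: x ahead of the robot, y to its left, z up, the work surface at z = 0. Lengths are in mm, angles in rad, forces in N, time in s.
With the tool pointing down it reaches from about 350 to 775 mm from the base axis. Payload 7.3 kg.
Tool frame: the origin (TCP) lies at the centre of the arm's flange, where the gripper is bolted on; the fingertips stand 178 mm ahead of it and the grasp point (between the pads) lies 159 mm ahead of it; z points along the fingers, y is the direction in which the jaws open and shut (so a half turn about z gives the same grasp; the last joint's range is limited). The gripper opens to 92 mm and grips with 3 to 60 N. Pads are 19 mm wide; open, the fingers measure 130 mm over their backs; the gripper's body (75 mm by 190 mm) begins 47 mm behind the grasp point.
Start: joints at [0.956, 0.342, 1.524, -0, 1.275, -0.146], TCP at [237.183, 468.371, 404.741] pointing down, gripper open.
Joint ranges: [-2.53, 2.53], [-0.77, 2.02], [0.04, 2.7], [-1, 4.14], [0.28, 2.66], [-3.11, 3.11]. Speed limits (rad/s): [2.57, 2.57, 3.14, 3.14, 3.14, 3.14].

INTERFACE

Orientations are given as [roll, pitch, yaw] about the fixed x, y, z axes, in that order (R = Rz(yaw) Ry(pitch) Rx(roll)).
In Python, from plant import get_obs, capture, close_job gives the robot as it stands. The module is installed in compiled form; this text tells all that it offers.
- The arm moves only by the shell command python3 -m pendant 'ROWS'. ROWS is JSON, a list of rows, each a list of 3 entries, a list of its own where there are three numbers: the shift along the tool's x, y, z in m, then the turn, a rotation vector about the tool's x, y, z in rad, then the finger opening in m, from 0 to 0.0918. In form: [[[tx, ty, tz], [wx, wy, wz], fingers], ...]. A call has 1 to 10 rows; each row is the pose to reach, as a shift and turn from the pose commanded when the call began, along the tool's axes at that moment; what a row does not reach only later rows make up. A row lasts 1/12 s, in which the tool goes at most 41.7 mm and 7.16 degrees, less where a joint would pass 70% of its speed; a pose out of reach is approached as far as the arm can. A call with a gripper value outside its range is refused whole. The fingers move at their own pace and stop on an object; the grip force is fixed at half the most. Time passes only in rows, so rows that repeat a pose let the fingers close. It gives the time, the measured TCP pose, the force and the opening at its end, in the units of the state.
- get_obs(): the state, without advancing time (a new reading comes with each control period).
- capture(name): name is "scene" or "top" or "wrist"; returns a dict with "color" (400x640x3 uint8, red, green, blue), "mtx" (3x3 intrinsics, pixels), "rvec" (rotation vector, rad) and "tvec" (3), from world to camera coordinates, as OpenCV has them. Camera axes: x right, y down, z forward; pixel columns grow to the right and rows downward; lengths in mm; the calibration is good to about 2 mm. A picture is of the moment at which its call begins. There is no depth.
- close_job(): hands the job in, once; it reports no verdict.
The state is a dict: "time": time; "joint_positions": joint angles; "dq": joint speeds; "tau": joint torques, N m; "tool_pos": TCP position; "tcp_rot": TCP orientation; "contact_force": force on the tool from outside, world axes, zero at the start; "moment": the same for the moment, N m; "grip_width": finger opening in mm.
Only numpy, scipy, OpenCV 4.12 (cv2) and the standard library are available. Lean on these libraries where they do the work, as an engineer would, in place of code of your own. Each camera call takes 0.05 s, during which the arm holds its last target. There are 200 camera calls.

TASK

Open the parts crate so that the motor can be taken out: by its ball knob, raise the gravity latch bar out of its catch, swing the gate towards you until it stands about square to the crate's front, then lower the bar gently back down to its rest and let go. The catch's height differs from crate to crate, so feel lightly for the way out over its lip and under its roof and never force the bar against either; do not let the bar drop, do not fling the gate, and leave the other things where they are.

Things in the scene. Friction and masses are not known exactly. Their poses are not given: they have to be found in the camera images.
- knob (a point): Centre of the black ball knob (26 mm across) on a thin upright 8 mm stem of the latch bar, 46 mm above the bar's axis. At rest 196 mm above the table, 31 mm above the gate's top edge and 32 mm in front of the crate's front face; can be pinched from above in any direction. The bar: square steel, 12 x 12 mm, about 0.2 kg (varies), level across the gate's outer face; its free end is 86 mm past the ball.
- bar_pivot (a point): The bar's pivot on the gate (moves with the gate): a level axis square to the gate, 150 mm above the table, 50 mm from the hinge axis along the gate. From it the knob lies 145 mm along the bar, away from the hinge, and 46 mm up. So as the bar is raised by an angle a the ball rises about 145 mm x a and shifts about 46 mm x a towards the hinge.
- bar (a joint): Angle of the latch bar on the gate, rad: 0 = down at rest, level, on its own stop (the catch does not carry it); grows as it is raised, at most 0.35. It falls back by gravity.
- gate (a joint): Angle of the gate, rad: 0 = shut, grows as its free edge swings towards the robot (clockwise from above), ends at 1.65. A little friction (about 0.1 N m) holds it where it is left.
- gate_hinge (a point): Point on the gate's upright hinge axis, 165 mm above the table (gate's top edge), at the crate's left front corner seen from the robot. Fixed to the crate. Axes: x into the crate, y along its front from the catch to the hinge, z up. The knob at rest is 195 mm to -y, 32 mm to -x. The gate is 243 mm wide; the plywood crate is fixed, 330 wide, 260 deep, 165 high, open at the top.
- catch: Steel catch fixed on the crate's right front post (post 215 mm high). Origin on the table at the middle of the crate's front; axes as gate_hinge. It has a lip (5 mm thick) 4 mm in front of the bar that keeps the gate shut, and above bar and lip a sprung roof that reaches 11 mm in front of the lip and gives 1 mm per 12 N. Lip and roof together sit higher or lower from crate to crate (see catch_mid).
- catch_mid (a point): Axis of the resting bar where it lies in the catch, 276 mm to -y of the hinge axis, 226 mm from the bar's pivot along the bar. It does not tell the catch's height: the lip's top lies anywhere from 5 to 29 mm above the underside of the resting bar (unreported), and the roof 16 mm above the lip's top, 4 mm more than the bar's thickness. In front of the catch the bar is free to rise and fall.
- motor: Blue electric motor standing in the crate, 100 mm long, 90 mm high; a bystander, origin at its underside. Leave it.
- flange: Steel ring, 70 mm across, 22 mm high, in the crate; a bystander, origin at its underside. Leave it.
- bearing: Steel bearing ring, 52 mm across, 16 mm high, on the table; a bystander, origin at its underside. Leave it.
- jar: Closed jar, 64 mm across, 85 mm high, on the table; a bystander, origin at its underside. Leave it.
- wrench: Steel wrench lying on the table; a bystander, origin at its underside. Leave it.
- boltbox: Open blue plastic box, 120 x 90 x 50 mm, on the table; a bystander, origin at its underside. Leave it.

How it is judged:
By the outcome, as a careful person would: the job done as asked, in the order asked, and still so for the second after the job is handed in, with the robot touching nothing.
It also fails if it takes over 45 s, if anything falls off the work surface, if the arm or the gripper's body presses on something with over 40 N, if the wrist force passes 120 N, or if a joint passes its speed limit or range.

## Working session

There is one attempt and no reset: what is moved stays moved. The work goes in short steps, Python scripts to look and compute and a shell command to move; the robot and the scene stay as the last step left them, time stands still between calls to the robot, and variables do not carry over. Pictures are saved under pics/ and viewed, about 8 in all and at most 12, crops included, and the job is handed in when it is done.

```bash
mkdir -p pics
cat > h.py <<'E'
import numpy as np, cv2
from scipy.spatial.transform import Rotation as R
from plant import get_obs, capture
def snap(cam,fn):
    c=capture(cam); cv2.imwrite('pics/'+fn,c['color'][:,:,::-1]); np.savez('pics/'+cam+'.npz',**c); return c
def ray(c,u,v):
    M=cv2.Rodrigues(np.array(c['rvec'],float))[0]; t=np.array(c['tvec'],float).ravel()
    d=M.T@np.linalg.inv(c['mtx'])@np.array([u,v,1.]); return -M.T@t,d
def onz(c,u,v,z):
    o,d=ray(c,u,v); return o+d*(z-o[2])/d[2]
def proj(c,P):
    return cv2.projectPoints(np.array(P,float).reshape(-1,1,3),np.array(c['rvec'],float),np.array(c['tvec'],float),np.array(c['mtx'],float),None)[0].reshape(-1,2)
E
python3 - <<'E'
from h import *
a=snap('scene','s1.png');b=snap('top','t1.png')
o=get_obs();print(o)
E
```

```text
{'time': 0.1, 'joint_positions': array([ 9.56039183e-01,  3.42619702e-01,  1.52493394e+00,  6.34735699e-07,
        1.27540798e+00, -1.46040694e-01]), 'dq': array([-0.00162941, -0.00092335, -0.00190621,  0.00104435,  0.00176916,
        0.00121384]), 'tau': array([ 1.29267861e-03, -4.32005811e+01, -2.44695157e+01,  7.18152174e-02,
        5.25956182e-02, -5.65452615e-05]), 'tool_pos': array([237.08717885, 468.27058606, 404.12726042]), 'tcp_rot': array([-3.14023835e+00, -1.99815447e-04,  2.67287588e+00]), 'contact_force': array([-0.40717482, -0.10259621, -0.80756359]), 'moment': array([-0.03382504,  0.03540051, -0.05317355]), 'grip_width': 91.5908727996496}
```

View pics/s1.png

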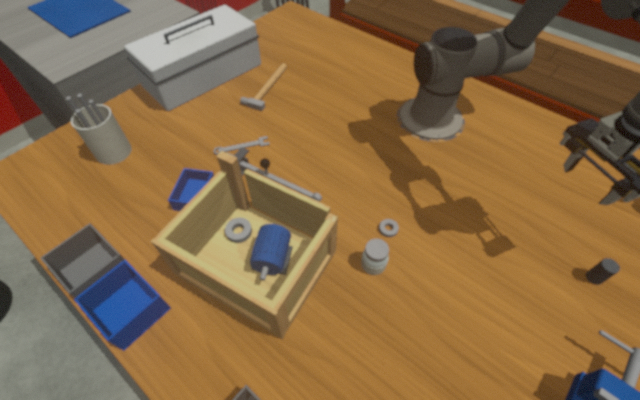

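View pics/t1.png

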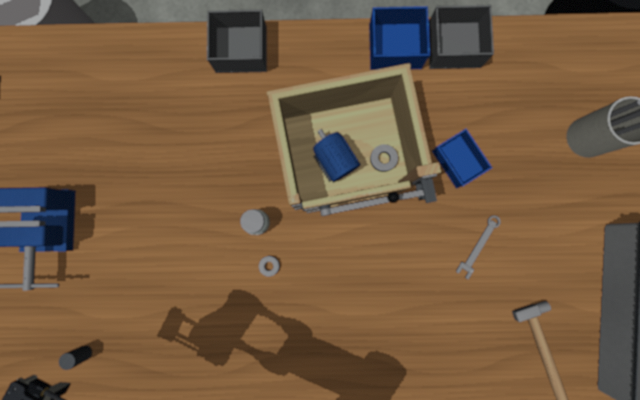

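The scene view shows the knob near (265,162), with the bar running to (320,196). The top view shows the knob near (393,197), the catch at (428,188) and the hinge corner near (296,205).

Run:
```python
from h import *
S=dict(np.load('pics/scene.npz'));T=dict(np.load('pics/top.npz'))
def blob(c,u,v,r=12):
    g=c['color'][v-r:v+r,u-r:u+r].max(2); ys,xs=np.where(g<50); print(len(xs)); return xs.mean()+u-r,ys.mean()+v-r
ks=blob(S,265,162);kt=blob(T,393,197);print(ks,kt)
print('top@196',onz(T,*kt,196),'scene@196',onz(S,*ks,196))
for uv in [(296,205),(269,92),(410,65)]: print(uv,onz(T,*uv,165))
K=onz(T,*kt,196)
# crate yaw from left wall outer line front->back
a=onz(T,296,205,165);b=onz(T,269,92,165);c=onz(T,410,65,165)
print(np.degrees(np.arctan2(*(b-a)[1::-1])),np.degrees(np.arctan2(*(b-c)[[0,1]])),np.linalg.norm(b-a),np.linalg.norm(b-c))
for n,c,(u,v) in [('S',S,(260,175)),('T',T,(370,180))]:
    im=c['color'][v-60:v+60,u-80:u+80,::-1]; cv2.imwrite(f'pics/c{n}.png',cv2.resize(im,None,fx=5,fy=5,interpolation=cv2.INTER_CUBIC))
cv2.imwrite('pics/both.png',cv2.resize(np.vstack([cv2.imread('pics/cS.png')[:500],cv2.imread('pics/cT.png')]),(560,770))[:770])
i=np.hstack([cv2.imread('pics/cS.png'),cv2.imread('pics/cT.png')]);cv2.imwrite('pics/both.png',cv2.resize(i,(800,300)))
```

```text
0
91
(np.float64(nan), np.float64(nan)) (np.float64(393.1098901098901), np.float64(196.3846153846154))
top@196 [ 630.34023539 -148.77642409  196.        ] scene@196 [nan nan nan]
(296, 205) [617.76506551  59.21971138 165.        ]
(269, 92) [874.58686531 117.81116945 165.        ]
(410, 65) [ 931.71328451 -201.89143715  165.        ]
12.851535777786841 -10.131039946012644 263.420568319694 324.76635361169645<stdin>:4: RuntimeWarning: Mean of empty slice.
  ret = ret.dtype.type(ret / rcount)
```

View pics/both.png

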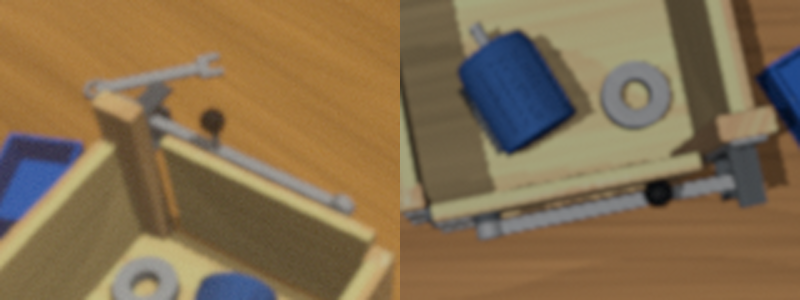

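Run:
```python
from h import *
S=dict(np.load('pics/scene.npz'));T=dict(np.load('pics/top.npz'))
g=S['color'][150:178,252:278].max(2).astype(int); ys,xs=np.where(g<80);print(len(xs),xs.mean()+252,ys.mean()+150,g.min())
ks=(264.6,162.8); kt=(393.1,196.4)
print('scene',onz(S,*ks,196))
o1,d1=ray(S,*ks);o2,d2=ray(T,*kt);st=np.linalg.lstsq(np.c_[d1,-d2],o2-o1,rcond=None)[0];print('tri',o1+st[0]*d1,o2+st[1]*d2)
# bar line in top: gray low saturation pixels along the bar
hsv=cv2.cvtColor(T['color'],cv2.COLOR_RGB2HSV)
m=np.zeros(hsv.shape[:2],bool)
for u in range(332,385):
  for v in range(185,222):
    if hsv[v,u,1]<45 and hsv[v,u,2]>95:m[v,u]=1
ys,xs=np.where(m);P=np.array([onz(T,u,v,156) for u,v in zip(xs,ys)])[:,:2];print(len(P),P.mean(0))
vx,vy,x0,y0=cv2.fitLine(P.astype(np.float32),cv2.DIST_HUBER,0,.01,.01).ravel();print('yaw',np.degrees(np.arctan(-vx/vy)),x0,y0)
psi=np.arctan(-vx/vy)
for K in (onz(T,*kt,196),onz(S,*ks,196)):
  ex=np.array([np.cos(psi),np.sin(psi)]);ey=np.array([-np.sin(psi),np.cos(psi)])
  print('hinge',K[:2]+195*ey+32*ex, 'pivot',K[:2]+145*ey,'proj',proj(T,np.r_[K[:2]+145*ey,150]))
```

```text
47 264.531914893617 163.25531914893617 60
scene [ 628.99759909 -146.77010341  196.        ]
tri [ 628.83355457 -146.98758926  195.70528177] [ 630.2901655  -148.7221564   196.17452584]
322 [616.67982482 -77.66656234]
yaw 10.485068 616.81635 -77.81044
hinge [626.2875583   48.81277089] pivot [603.92084955  -6.17568154] proj [[325.79810743 211.27188991]]
hinge [624.97731253  50.79719119] pivot [602.61060377  -4.19126124] proj [[324.91906177 211.87079567]]
```

The knob is at about (629.5, -148, 196), the crate yaw is about 10.5° and the hinge is at about (625.6, 49.8). I'll pinch with the jaws square to the gate, which gives tool yaw 1.754. Then tool x points to the hinge, tool y points into the crate and z points down.

```bash
python3 -m pendant '[[[-0.02,-0.012,-0.01],[0,0,0.06],0.08],[[-0.05,-0.03,-0.02],[0,0,0.15],0.08],[[-0.083,-0.05,-0.03],[0,0,0.25],0.07],[[-0.116,-0.07,-0.03],[0,0,0.35],0.06],[[-0.15,-0.09,-0.03],[0,0,0.45],0.06],[[-0.183,-0.11,-0.03],[0,0,0.55],0.06],[[-0.216,-0.13,-0.03],[0,0,0.65],0.06],[[-0.25,-0.15,-0.03],[0,0,0.75],0.06],[[-0.283,-0.17,-0.03],[0,0,0.85],0.06],[[-0.316,-0.19,-0.03],[0,0,0.919],0.06]]'
cat >> h.py <<'E'
psi=np.radians(10.5)
def go(P,yaw=None):
    "shift to TCP target P and turn, in tool axes"
    o=get_obs();M=R.from_euler('xyz',o['tcp_rot']);d=M.inv().apply(np.array(P)-o['tool_pos'])
    print(round(o['time'],2),np.round(o['tool_pos'],1),np.round(o['tcp_rot'],3),'shift',np.round(d,1),'turn', None if yaw is None else np.round((M.inv()*R.from_euler('xyz',[np.pi,0,yaw])).as_rotvec(),3))
E
python3 -c "
from h import *
go([629.5,-148,440],np.pi/2+psi)"
```

```text
time: 0.93
tool_pos: [433.8, 154.3, 434.6]
tcp_rot: [-3.141, -0.0, 1.749]
contact_force: [0.3, 0.4, 0.9]
grip_width: 60.1
0.93 [433.8 154.3 434.6] [-3.141 -0.     1.749] shift [-332.1  139.2   -5.5] turn [-0.    -0.    -0.005]
```

```bash
python3 -m pendant '[[[-0.036,0.015,0],[0,0,0],0.06],[[-0.072,0.03,0],[0,0,0],0.06],[[-0.108,0.045,0],[0,0,0],0.06],[[-0.144,0.06,0],[0,0,0],0.06],[[-0.18,0.075,0],[0,0,0],0.06],[[-0.216,0.09,0],[0,0,0],0.06],[[-0.252,0.105,0],[0,0,0],0.06],[[-0.288,0.12,0],[0,0,0],0.06],[[-0.318,0.132,0],[0,0,0],0.06],[[-0.332,0.139,0],[0,0,0],0.06]]'
python3 -m pendant '[[[0,0,0.01],[0,0,0],0.06],[[0,0,0.02],[0,0,0],0.06],[[0,0,0.02],[0,0,0],0.06]]'
python3 - <<'E'
from h import *
w=snap('wrist','w1.png');go([629.5,-148,355.5],np.pi/2+psi)
print('pred',proj(w,[[629.5,-148,196]]))
E
```

```text
time: 1.77
tool_pos: [631.5, -148.9, 433.3]
tcp_rot: [-3.14, 0.0, 1.751]
contact_force: [0.5, 0.5, 0.2]
grip_width: 60.2
time: 2.02
tool_pos: [629.6, -144.2, 411.2]
tcp_rot: [-3.136, -0.004, 1.754]
contact_force: [0.0, 1.0, -0.8]
grip_width: 59.6
2.07 [ 629.7 -143.8  412.7] [-3.138e+00 -3.000e-03  1.755e+00] shift [-4.2 -0.8 57.2] turn [-0.004 -0.003  0.001]
pred [[317.02450795 227.79540538]]
```

View pics/w1.png

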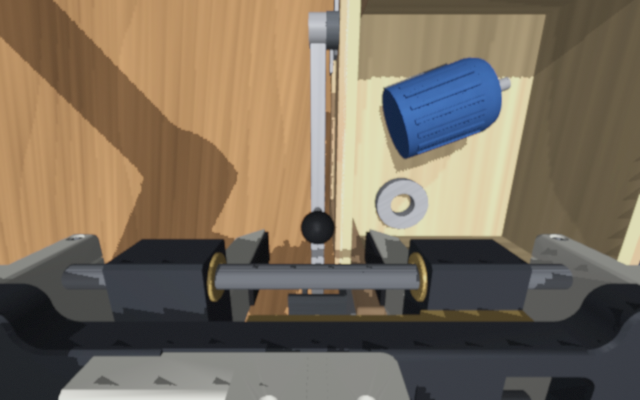

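The knob is at (318,227) against a prediction of (317,228), and the bar lies parallel to tool x. Going down to it now.

```bash
python3 -m pendant '[[[-0.002,0,0.01],[0,0,0],0.06],[[-0.004,0,0.025],[0,0,0],0.06],[[-0.004,0,0.04],[0,0,0],0.06],[[-0.004,0,0.05],[0,0,0],0.06],[[-0.004,-0.001,0.057],[0,0,0],0.06],[[-0.004,-0.001,0.057],[0,0,0],0.06],[[-0.004,-0.001,0.057],[0,0,0],0.06],[[-0.004,-0.001,0.057],[0,0,0],0.06]]'
python3 - <<'E'
from h import *
w=snap('wrist','w2.png');go([629.5,-148,355.5],np.pi/2+psi)
print('pred',proj(w,[[629.5,-148,196]]))
g=w['color'].max(2);ys,xs=np.where(g[180:330,280:360]<45)
print(len(xs),np.median(xs)+280,np.median(ys)+180)
E
```

```text
time: 2.73
tool_pos: [630.3, -149.1, 358.7]
tcp_rot: [3.14, 0.001, 1.754]
contact_force: [0.9, -0.0, 0.3]
grip_width: 60.3
2.78 [ 630.3 -149.1  358.8] [3.140e+00 1.000e-03 1.754e+00] shift [ 1.3 -0.5  3.3] turn [ 0.002  0.001 -0.   ]
pred [[315.18069874 252.55148163]]
1961 317.0 260.0
```

View pics/w2.png

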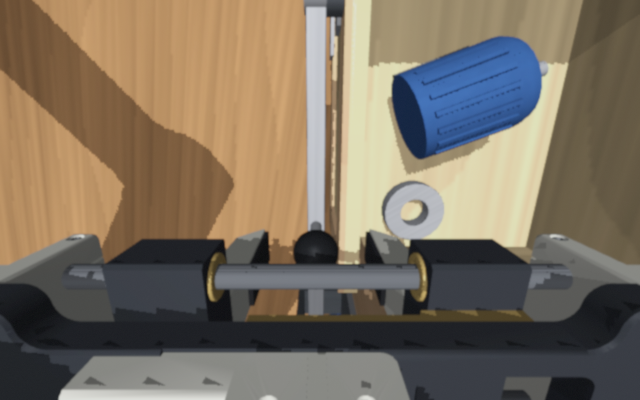

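The ball sits centred between the fingers at (316,252). I'll drop 3 mm and close.

```bash
python3 -m pendant '[[[0.001,0,0.0015],[0,0,0],0.06],[[0.001,0,0.003],[0,0,0],0.05],[[0.001,0,0.003],[0,0,0],0.04],[[0.001,0,0.003],[0,0,0],0.032],[[0.001,0,0.003],[0,0,0],0.029],[[0.001,0,0.003],[0,0,0],0.026],[[0.001,0,0.003],[0,0,0],0.02],[[0.001,0,0.003],[0,0,0],0.015],[[0.001,0,0.003],[0,0,0],0.015],[[0.001,0,0.003],[0,0,0],0.015]]'
```

```text
time: 3.62
tool_pos: [629.7, -148.3, 354.7]
tcp_rot: [-3.141, -0.0, 1.754]
contact_force: [-2.3, -0.9, 1.6]
grip_width: 24.6
```

The ball is gripped. Raising along the arc, about 5 mm first, then feeling for the roof.

```bash
python3 -m pendant '[[[0.0003,0,-0.001],[0,0,0],0.015],[[0.0006,0,-0.002],[0,0,0],0.015],[[0.001,0,-0.003],[0,0,0],0.015],[[0.0013,0,-0.004],[0,0,0],0.015],[[0.0016,0,-0.005],[0,0,0],0.015],[[0.0016,0,-0.005],[0,0,0],0.015]]'; python3 -m pendant '[[[0.0003,0,-0.001],[0,0,0],0.015],[[0.0003,0,-0.001],[0,0,0],0.015]]'; python3 -m pendant '[[[0.0003,0,-0.001],[0,0,0],0.015],[[0.0003,0,-0.001],[0,0,0],0.015]]'
```

```text
time: 4.12
tool_pos: [629.5, -146.6, 359.8]
tcp_rot: [-3.141, -0.0, 1.754]
contact_force: [-3.7, -1.2, -0.9]
grip_width: 24.2
time: 4.28
tool_pos: [629.4, -146.3, 360.7]
tcp_rot: [-3.141, -0.0, 1.754]
contact_force: [-3.6, -1.7, -1.7]
grip_width: 24.3
time: 4.45
tool_pos: [629.4, -146.0, 361.7]
tcp_rot: [-3.141, -0.0, 1.754]
contact_force: [-4.4, -0.9, -1.9]
grip_width: 24.5
```

```bash
python3 -m pendant '[[[0.0002,0,-0.0005],[0,0,0],0.015],[[0.0003,0,-0.001],[0,0,0],0.015]]'; python3 -m pendant '[[[0.0002,0,-0.0005],[0,0,0],0.015],[[0.0003,0,-0.001],[0,0,0],0.015]]'
```

```text
time: 4.62
tool_pos: [629.3, -145.7, 362.6]
tcp_rot: [-3.141, -0.0, 1.754]
contact_force: [-5.2, -1.1, -2.9]
grip_width: 24.4
time: 4.78
tool_pos: [629.3, -145.3, 363.6]
tcp_rot: [-3.141, -0.001, 1.754]
contact_force: [-4.5, 0.5, -2.7]
grip_width: 24.6
```

```bash
python3 -m pendant '[[[0.0002,0,-0.0005],[0,0,0],0.015],[[0.0003,0,-0.001],[0,0,0],0.015]]'
```

```text
time: 4.95
tool_pos: [629.2, -144.9, 364.5]
tcp_rot: [-3.141, -0.001, 1.754]
contact_force: [-5.4, 1.1, -3.8]
grip_width: 24.1
```

```bash
python3 -m pendant '[[[0.0002,0,-0.0005],[0,0,0],0.015],[[0.0003,0,-0.001],[0,0,0],0.015]]'
```

```text
time: 5.12
tool_pos: [629.2, -144.6, 365.5]
tcp_rot: [-3.141, -0.001, 1.754]
contact_force: [-4.8, 0.5, -2.6]
grip_width: 24.2
```

```bash
python3 -m pendant '[[[0.0002,0,-0.0005],[0,0,0],0.015],[[0.0004,0,-0.001],[0,0,0],0.015]]'
```

```text
time: 5.28
tool_pos: [629.1, -144.2, 366.5]
tcp_rot: [-3.141, -0.001, 1.754]
contact_force: [-4.5, 0.0, -2.8]
grip_width: 24.0
```

```bash
python3 -m pendant '[[[0.0002,0,-0.0005],[0,0,0],0.015],[[0.0004,0,-0.001],[0,0,0],0.015]]'
```

```text
time: 5.45
tool_pos: [629.0, -143.8, 367.5]
tcp_rot: [-3.141, -0.001, 1.754]
contact_force: [-5.1, 0.3, -3.1]
grip_width: 24.1
```

```bash
python3 -m pendant '[[[0.0002,0,-0.0005],[0,0,0],0.015],[[0.0004,0,-0.001],[0,0,0],0.015]]'
```

```text
time: 5.62
tool_pos: [629.0, -143.4, 368.5]
tcp_rot: [-3.141, -0.001, 1.754]
contact_force: [-5.5, -0.1, -4.1]
grip_width: 24.4
```

```bash
python3 -m pendant '[[[0.0002,0,-0.0005],[0,0,0],0.015],[[0.0004,0,-0.001],[0,0,0],0.015]]'
```

```text
time: 5.78
tool_pos: [628.9, -143.0, 369.5]
tcp_rot: [-3.141, -0.001, 1.754]
contact_force: [-5.1, -0.6, -3.9]
grip_width: 24.2
```

```bash
python3 -m pendant '[[[0.0002,0,-0.0005],[0,0,0],0.015],[[0.0004,0,-0.001],[0,0,0],0.015]]'
```

```text
time: 5.95
tool_pos: [628.9, -142.8, 369.9]
tcp_rot: [-3.141, -0.001, 1.754]
contact_force: [-2.9, -0.9, -9.0]
grip_width: 24.3
```

Roof touched: about 5 N extra at a ball rise of 15 mm. I'll back off half the play, then pull lightly.

```bash
python3 -m pendant '[[[-0.0003,0,0.0008],[0,0,0],0.015],[[-0.0005,0,0.0014],[0,0,0],0.015],[[-0.0005,0,0.0014],[0,0,0],0.015]]'; python3 -m pendant '[[[0.0002,-0.001,0],[0,0,0.005],0.015],[[0.0004,-0.002,0],[0,0,0.01],0.015],[[0.0005,-0.0028,0],[0,0,0.015],0.015],[[0.0005,-0.0028,0],[0,0,0.015],0.015]]'
```

```text
time: 6.2
tool_pos: [628.9, -143.1, 369.1]
tcp_rot: [-3.141, -0.001, 1.754]
contact_force: [-5.8, 0.9, -4.4]
grip_width: 24.1
time: 6.53
tool_pos: [626.4, -143.0, 369.6]
tcp_rot: [3.14, -0.0, 1.739]
contact_force: [0.4, 2.8, -4.6]
grip_width: 24.7
```

```bash
python3 -m pendant '[[[0.0002,-0.001,0],[0,0,0.005],0.015],[[0.0004,-0.002,0],[0,0,0.01],0.015]]'
```

```text
time: 6.7
tool_pos: [624.2, -143.0, 369.5]
tcp_rot: [3.141, -0.0, 1.729]
contact_force: [1.1, 3.1, -3.7]
grip_width: 24.4
```

No lip resistance: the bar has moved 7 mm at the catch, so it is already over the lip. I'll continue level until clear of the roof.

```bash
python3 -m pendant '[[[0.0004,-0.0019,0.0004],[0,0,0.01],0.015],[[0.0007,-0.0038,0.0005],[0,0,0.02],0.015],[[0.0011,-0.0057,0.0005],[0,0,0.03],0.015]]'
```

```text
time: 6.95
tool_pos: [618.1, -143.1, 368.9]
tcp_rot: [3.141, -0.0, 1.698]
contact_force: [0.9, 2.1, -4.2]
grip_width: 24.4
```

```bash
python3 -m pendant '[[[0.0004,-0.0019,0],[0,0,0.01],0.015],[[0.0007,-0.0038,0],[0,0,0.02],0.015],[[0.0011,-0.0057,0],[0,0,0.03],0.015]]'
```

```text
time: 7.2
tool_pos: [612.3, -142.8, 368.9]
tcp_rot: [3.141, -0.0, 1.668]
contact_force: [1.3, 2.2, -4.8]
grip_width: 24.4
```

```bash
python3 -m pendant '[[[0.0007,-0.0038,0],[0,0,0.02],0.015],[[0.0014,-0.0076,0],[0,0,0.04],0.015],[[0.0023,-0.0114,0],[0,0,0.06],0.015],[[0.0032,-0.0151,0],[0,0,0.08],0.015],[[0.0042,-0.0188,0],[0,0,0.1],0.015]]'
python3 - <<'E'
from h import *
o=get_obs();H=np.array([625.6,49.8])
d=R.from_euler('z',-psi).apply(np.r_[o['tool_pos'][:2]-H,0]);print(d,'theta',np.arctan2(-190,-32)-np.arctan2(d[1],d[0]),np.hypot(d[0],d[1]),o['contact_force'],o['moment'])
E
```

```text
time: 7.62
tool_pos: [592.9, -140.5, 368.9]
tcp_rot: [3.142, 0.0, 1.567]
contact_force: [1.2, 2.7, -3.6]
grip_width: 24.2
[ -66.7880144  -181.15330384    0.        ] theta 0.1863652218045737 193.07293533841738 [ 1.24726822  2.68731805 -3.58712586] [ 0.21092247 -0.06079117  0.09522885]
```

Clear of the catch with θ≈0.19 and low forces. Swinging on along the arc.

```bash
python3 -m pendant '[[[0.0014,-0.0076,0],[0,0,0.04],0.015],[[0.0032,-0.0151,0],[0,0,0.08],0.015],[[0.0052,-0.0225,0],[0,0,0.12],0.015],[[0.0075,-0.0299,0],[0,0,0.16],0.015],[[0.0101,-0.0371,0],[0,0,0.2],0.015],[[0.0131,-0.0442,0],[0,0,0.24],0.015],[[0.0162,-0.0513,0],[0,0,0.28],0.015],[[0.0197,-0.0582,0],[0,0,0.32],0.015],[[0.0235,-0.0649,0],[0,0,0.36],0.015],[[0.0275,-0.0715,0],[0,0,0.4],0.015]]'
```

```text
time: 8.45
tool_pos: [521.4, -112.9, 369.1]
tcp_rot: [3.141, 0.001, 1.166]
contact_force: [1.1, 2.5, -2.9]
grip_width: 24.2
```

```bash
python3 -m pendant '[[[0.0014,-0.0076,0],[0,0,0.04],0.015],[[0.0032,-0.0151,0],[0,0,0.08],0.015],[[0.0052,-0.0225,0],[0,0,0.12],0.015],[[0.0075,-0.0299,0],[0,0,0.16],0.015],[[0.0101,-0.0371,0],[0,0,0.2],0.015],[[0.0131,-0.0442,0],[0,0,0.24],0.015],[[0.0162,-0.0513,0],[0,0,0.28],0.015],[[0.0197,-0.0582,0],[0,0,0.32],0.015],[[0.0235,-0.0649,0],[0,0,0.36],0.015],[[0.0275,-0.0715,0],[0,0,0.4],0.015]]'
python3 - <<'E'
from h import *
o=get_obs();H=np.array([625.6,49.8])
d=R.from_euler('z',-psi).apply(np.r_[o['tool_pos'][:2]-H,0]);print(d,'theta',np.arctan2(-190,-32)-np.arctan2(d[1],d[0]),np.hypot(d[0],d[1]),np.pi/2+psi-o['tcp_rot'][2],o['contact_force'],o['joint_positions'])
E
```

```text
time: 9.28
tool_pos: [466.1, -59.8, 369.2]
tcp_rot: [3.14, 0.001, 0.766]
contact_force: [-1.4, 0.3, -1.7]
grip_width: 24.0
[-176.76531231  -78.68837007    0.        ] theta 0.9851217189009784 193.4885919697972 0.9882213227215302 [-1.3715515   0.26415729 -1.73661854] [-0.2903514   0.27630065  1.72478858 -0.0018239   1.14015952  0.51537075]
```

```bash
python3 -m pendant '[[[0.0014,-0.0076,0],[0,0,0.04],0.015],[[0.0032,-0.0151,0],[0,0,0.08],0.015],[[0.0052,-0.0225,0],[0,0,0.12],0.015],[[0.0075,-0.0299,0],[0,0,0.16],0.015],[[0.0101,-0.0371,0],[0,0,0.2],0.015],[[0.0131,-0.0442,0],[0,0,0.24],0.015],[[0.0162,-0.0513,0],[0,0,0.28],0.015],[[0.0197,-0.0582,0],[0,0,0.32],0.015],[[0.0235,-0.0649,0],[0,0,0.36],0.015],[[0.0275,-0.0715,0],[0,0,0.4],0.015]]'; python3 -m pendant '[[[0.0014,-0.0076,0],[0,0,0.04],0.015],[[0.0032,-0.0151,0],[0,0,0.08],0.015],[[0.0052,-0.0225,0],[0,0,0.12],0.015],[[0.0069,-0.0281,0],[0,0,0.15],0.015],[[0.0082,-0.0319,0],[0,0,0.17],0.015],[[0.0088,-0.0335,0],[0,0,0.18],0.015],[[0.0088,-0.0335,0],[0,0,0.18],0.015],[[0.0088,-0.0335,0],[0,0,0.18],0.015]]'
python3 - <<'E'
from h import *
o=get_obs();H=np.array([625.6,49.8])
d=R.from_euler('z',-psi).apply(np.r_[o['tool_pos'][:2]-H,0]);print(d,'theta',np.arctan2(-190,-32)-np.arctan2(d[1],d[0]),np.hypot(d[0],d[1]),np.pi/2+psi-o['tcp_rot'][2],o['contact_force'],o['moment'])
E
```

```text
time: 10.12
tool_pos: [435.7, 10.8, 369.0]
tcp_rot: [3.141, 0.003, 0.366]
contact_force: [-4.9, -0.0, -0.8]
grip_width: 24.2
time: 10.78
tool_pos: [431.7, 45.4, 368.8]
tcp_rot: [-3.141, 0.004, 0.188]
contact_force: [-7.1, 0.6, 0.4]
grip_width: 24.5
[-191.51002054   30.97663986    0.        ] theta -4.718883566921856 193.99907263555 1.565804214965622 [-7.14658283  0.63044839  0.39237058] [0.16963018 1.264077   0.19002598]
```

The gate is at about 1.565 rad. Lowering the bar gently back along its arc (tool -x, +z).

```bash
python3 -m pendant '[[[-0.0006,0,0.001],[0,0,0],0.015],[[-0.0012,0,0.002],[0,0,0],0.015],[[-0.0016,0,0.003],[0,0,0],0.015],[[-0.002,0,0.004],[0,0,0],0.015],[[-0.0024,0,0.005],[0,0,0],0.015],[[-0.0028,0,0.006],[0,0,0],0.015],[[-0.0032,0,0.007],[0,0,0],0.015],[[-0.0036,0,0.008],[0,0,0],0.015],[[-0.004,0,0.009],[0,0,0],0.015],[[-0.0044,0,0.01],[0,0,0],0.015]]'
```

```text
time: 11.62
tool_pos: [427.6, 44.4, 358.9]
tcp_rot: [3.142, 0.002, 0.188]
contact_force: [-5.3, 1.4, -0.7]
grip_width: 24.4
```

```bash
python3 -m pendant '[[[-0.0003,0,0.001],[0,0,0],0.015],[[-0.0006,0,0.002],[0,0,0],0.015],[[-0.0006,0,0.002],[0,0,0],0.015]]'
```

```text
time: 11.87
tool_pos: [427.0, 44.3, 356.8]
tcp_rot: [3.142, 0.003, 0.188]
contact_force: [-5.4, 1.1, -0.4]
grip_width: 24.0
```

```bash
python3 -m pendant '[[[-0.0003,0,0.001],[0,0,0],0.015],[[-0.0003,0,0.001],[0,0,0],0.015]]'
```

```text
time: 12.03
tool_pos: [426.7, 44.2, 355.8]
tcp_rot: [3.142, 0.003, 0.188]
contact_force: [-5.6, 1.5, -0.6]
grip_width: 24.2
```

```bash
python3 -m pendant '[[[-0.0002,0,0.0005],[0,0,0],0.015],[[-0.0002,0,0.0005],[0,0,0],0.015]]'
```

```text
time: 12.2
tool_pos: [426.5, 44.2, 355.4]
tcp_rot: [3.142, 0.003, 0.188]
contact_force: [-4.8, 0.4, 0.2]
grip_width: 24.1
```

```bash
python3 -m pendant '[[[-0.0002,0,0.0005],[0,0,0],0.015],[[-0.0002,0,0.0005],[0,0,0],0.015]]'
```

```text
time: 12.37
tool_pos: [426.3, 44.1, 354.9]
tcp_rot: [3.142, 0.003, 0.188]
contact_force: [-4.8, 1.7, -0.3]
grip_width: 24.2
```

```bash
python3 -m pendant '[[[-0.0002,0,0.0004],[0,0,0],0.015],[[-0.0002,0,0.0004],[0,0,0],0.015]]'
```

```text
time: 12.53
tool_pos: [426.2, 44.1, 354.7]
tcp_rot: [3.141, 0.002, 0.188]
contact_force: [-5.3, 1.4, 1.1]
grip_width: 24.3
```

```bash
python3 -m pendant '[[[-0.0002,0,0.0004],[0,0,0],0.015],[[-0.0002,0,0.0004],[0,0,0],0.015]]'
```

```text
time: 12.7
tool_pos: [426.1, 44.1, 354.6]
tcp_rot: [3.141, 0.001, 0.188]
contact_force: [-5.5, 2.1, 3.3]
grip_width: 24.3
```

```bash
python3 -c "
from h import *
w=snap('wrist','w3.png');go([0,0,0])"
```

```text
12.75 [426.1  44.1 354.7] [3.141e+00 1.000e-03 1.880e-01] shift [-426.3  -36.5  355.2] turn None
```

View pics/w3.png

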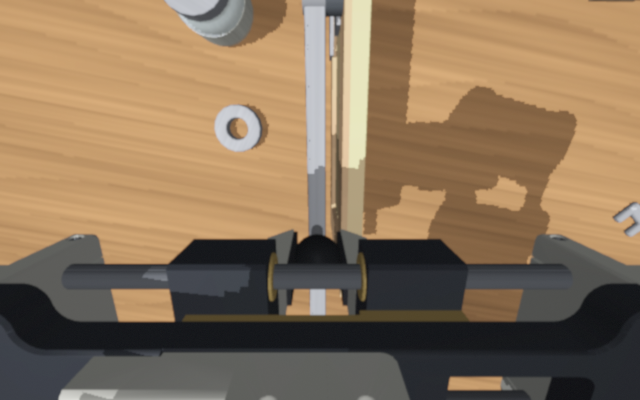

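The ball is still held at (318,250) and the bar is parallel to tool x. The support force has risen to +3 N at the original grasp height, so the bar is down on its stop. I'll open slowly and rise.

```bash
python3 -m pendant '[[[0,0,0],[0,0,0],0.025],[[0,0,0],[0,0,0],0.028],[[0,0,0],[0,0,0],0.032],[[0,0,0],[0,0,0],0.038],[[0,0,0],[0,0,0],0.046],[[0,0,0],[0,0,0],0.054],[[0,0,0],[0,0,0],0.06],[[0,0,0],[0,0,0],0.06],[[0,0,0],[0,0,0],0.06]]'; python3 -m pendant '[[[0,0,-0.003],[0,0,0],0.06],[[0,0,-0.01],[0,0,0],0.06],[[0,0,-0.02],[0,0,0],0.06],[[0,0,-0.035],[0,0,0],0.06],[[0,0,-0.05],[0,0,0],0.06],[[0,0,-0.07],[0,0,0],0.06],[[0,0,-0.09],[0,0,0],0.06],[[0,0,-0.105],[0,0,0],0.06],[[0,0,-0.115],[0,0,0],0.06],[[0,0,-0.12],[0,0,0],0.06]]'
python3 - <<'E'
from h import *
w=snap('wrist','w4.png');T=snap('top','t2.png');S=snap('scene','s2.png')
im=np.hstack([w['color'],S['color'] ])[:,:,::-1]
t=T['color'][40:300,220:560,::-1]; s=S['color'][110:370,140:480,::-1]
cv2.imwrite('pics/f.png',cv2.resize(np.hstack([t,s]),(800,306)))
for n,z in (('rest',0),('up',14)):print(n,proj(T,[[426,44.5,196+z]]),proj(S,[[426,44.5,196+z]]))
print('want bar dir deg (yaw of gate)',)
# bar line in top view near the gate
hsv=cv2.cvtColor(w['color'],cv2.COLOR_RGB2HSV)
E
```

```text
time: 13.5
tool_pos: [427.2, 44.2, 354.0]
tcp_rot: [-3.142, -0.0, 0.189]
contact_force: [-1.3, -0.1, -0.3]
grip_width: 59.7
time: 14.33
tool_pos: [427.1, 44.3, 476.1]
tcp_rot: [3.141, -0.003, 0.189]
contact_force: [-0.5, 0.8, -0.1]
grip_width: 59.9
rest [[302.86932213 295.79399768]] [[376.7630841  153.12361319]]
up [[302.49674211 296.87406743]] [[377.43883223 149.1827674 ]]
want bar dir deg (yaw of gate)
```

View pics/f.png

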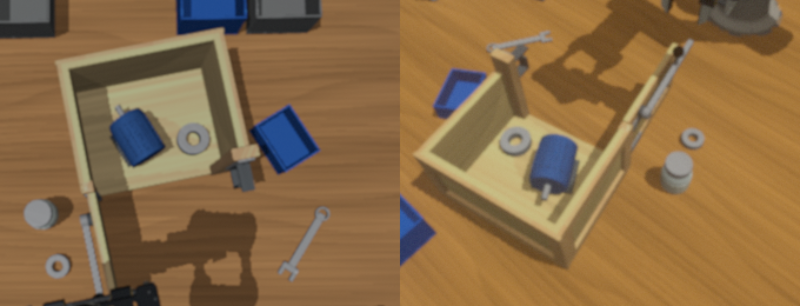

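View pics/w4.png

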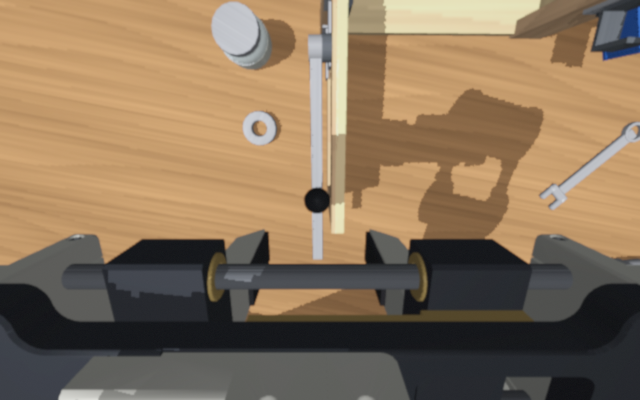

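The gate stands square. The knob in the scene view is at (376.3,153.4), against (376.8,153.1) predicted for rest and (377.4,149.2) for raised. The gripper is clear, and the motor, flange, jar, bearing, wrench and box are in place. Handing in.

```bash
python3 -c "
from plant import close_job,get_obs
print(get_obs()['contact_force']);close_job()"
```

```text
[-0.62768721 -0.52588858 -0.95278992]
the job is handed in; nothing more can be done
```

The crate is open and the job is handed in, at about 14.5 s on the robot's clock.

**What I did:** I pinched the ball knob and raised the bar until it lightly touched the roof, about 5 N extra at a ball rise of about 15 mm. I then eased back about half the play and slid it out over the lip with no noticeable resistance. I swung the gate to about 1.57 rad at roughly 0.5 rad/s, then lowered the bar until its stop took the weight (about 3 N). Finally I opened the fingers slowly and rose 120 mm clear.

**Last checks:**
- **Bar:** the knob in the scene view lies within 0.6 px of its predicted rest position, so the bar is down.
- **Gate:** tool yaw put it at 1.566 rad when I let go, and the pictures agree it is square to the front.
- **Other things:** motor, flange, bearing, jar, wrench and box look unmoved by eye; I did not measure them.
- **Robot:** contact force was about 1 N, which is sensor noise, so it touches nothing.

No check failed or disagreed. The one oddity was a steady sideways force of 5–7 N on the tool while I held the open gate; it fell away when I released.

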